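# Square the key tray off its peg

## Task

The larger stainless key tray on the entrance shelf has been knocked askew. One of its corners rests on the upright wooden peg; push the diagonally opposite corner to swing the tray round, with the first corner staying against the peg and the tray staying flat on the shelf, until its long side lies square along the low wooden ledge, then back off. Leave the glass jar and the power bank where they are.

Things in the scene. Friction and masses are not known exactly. Their poses are not given: they have to be found in the camera images.
- key_tray: Loose stainless tray, 180 x 120 x 12 mm, rolled rim, 12 mm corner radius, a key in it (a 100 x 75 tray is not meant). Origin: on the shelf, rounding centre of the corner at the peg. x along long, y along short side, into the tray: x -12..168, y -12..108 mm. Push the short side at x = 168 near y = 80; about 0.45 kg, dry friction. Starts 28-50 deg clockwise (from above) of square.
- peg_ledge: Fixed bare-wood fitting. Origin: foot of the upright peg (18 mm diameter, 50 tall) on its axis. Its ledge, 20 mm high, 18 thick, runs parallel to x from x = -10 to 160 mm, face towards the peg at y = 128. Tray square: tray axes agree with these, tray origin at about (18, 12) mm, its long side about 8 mm from the ledge. Tray corner touches the peg when the origins are 21 mm apart.
- jar: Glass jar with clip-on lid, 61 mm diameter (65 mm over its clips), 73 mm tall, loose, standing beyond the tray's free end. Origin at the centre of its underside.
- power_bank: Glossy red flat power bank, 140 x 68 x 15 mm, lying loose on the other side of the peg. Origin at the centre of its underside, x along its length.
Not all that is in view belongs to the job. What is shaped like the peg_ledge but purple is not meant. Leave any green look-alike of the key_tray alone.

How it is judged:
At the end, for the whole second after the job is handed in: The tray lies still and flat on the shelf, its long side parallel to the ledge within 10 degrees, and its corner still at the peg (gap at most about 15 mm) (angle between the x axis of key_tray and the x axis of peg_ledge, either way round below 0.175 rad and horizontal distance between key_tray and peg_ledge below 0.037 m and angle between key_tray's own z axis and vertical below 0.05 rad and height (world z) of key_tray below 0.006 m and linear speed of key_tray below 0.01 m/s); the robot touches nothing.
It fails at once if the tray's corner leaves the peg by more than 25 mm (horizontal distance between key_tray and peg_ledge above 0.046 m).
It fails at once if the tray is lifted or tipped (angle between key_tray's own z axis and vertical above 0.2 rad or height (world z) of key_tray above 0.02 m).
It fails at once if the jar or the power bank is moved by more than 20 mm (distance of any of jar, power_bank from where it was at the start of the episode above 0.02 m).
It also fails if it takes over 45 s, if anything falls off the work surface, if the arm or the gripper's body presses on something with over 40 N, if the wrist force passes 120 N, or if a joint passes its speed limit or range.

## Robot

A 7-joint arm with a two-finger parallel gripper is mounted at the origin on the work surface. World frame = base frame: x ahead of the robot, y to its left, z up, the work surface at z = 0. Lengths are in m, angles in rad, forces in N, time in s.
With the tool pointing down it reaches from about 0.4 to 0.85 m from the base axis. Payload 4.5 kg.
Tool frame: the origin (TCP) lies at the very end of the fingers, on their centre line; the grasp point (between the pads) lies 19 mm behind it; z points along the fingers, y is the line along which they close (so a half turn about z gives the same grasp; the last joint's range is limited). The gripper opens to 88 mm and grips with 3 to 60 N. Pads are 18 mm wide; open, the fingers measure 123 mm over their backs; the gripper's body (75 mm by 187 mm) begins 45 mm behind the grasp point.
Start: joints at [1.382, 0.689, -0.195, 1.565, 0.157, 0.902, -0.215], TCP at [0.138, -0.61, 0.239] pointing down, gripper open.
Joint ranges: [-3.01, 3.01], [-0.46, 2.08], [-1.47, 1.51], [0.13, 2.56], [-1, 4.14], [0.04, 2.09], [-2.66, 2.66]. Speed limits (rad/s): [2.57, 2.57, 3.14, 3.14, 3.14, 3.14, 3.14].

## Interface

Orientations are given as a unit quaternion [x, y, z, w].
In Python, from plant import r, optics gives the robot as it stands.
- The arm moves only by the tool servo_tool, never from a script. Its arguments are lists of equal length, an entry for each row: "translation": the shift along the tool's x, y, z in m, a list of three; "turn": the turn, a rotation vector about the tool's x, y, z in rad, a list of three. In form: {"translation": [[dx, dy, dz], ...], "turn": [[rx, ry, rz], ...]}. A call has 1 to 10 rows; each row shifts and turns the commanded pose from where the row before left it, along the tool's axes as they then stand; what a row does not reach is not made up. A row lasts 1/8 s, in which the tool goes at most 62.5 mm and 10.7 degrees, less where a joint would pass 70% of its speed; a pose out of reach is approached as far as the arm can. A call is refused whole if a number of a shift passes 0.0625 or a number of a turn 0.188, either way. A call with a gripper value outside its range is refused whole. "grip" is the opening, from 0 (shut) to 1 (fully open), set as the call begins (left out, the last holds). The fingers move at their own pace and stop on an object; "grip_force" is the grip in N (left out, the last holds). Time passes only in rows, so rows that do not move let the fingers close. It gives the time, the measured TCP pose, the force, the opening and the grip force at its end, in the units of the state.
- r.get_state(): the state, without advancing time (a new reading comes with each control period).
- optics.snapshot(name): name is "scene" or "top"; returns a dict with "img" (480x640x3 uint8, red, green, blue), "z_map" (480x640 float32, m along the optical axis (not along the pixel's ray), 0 where there is no reading), "mtx" (3x3 intrinsics, pixels), "k1" (the pictures are not rectified: a ray, as slopes to the right and down, at radius r is drawn at 1 + k1 r^2 times it, then the intrinsics apply), "R" (3x3) and "t" (3): a world point X has camera coordinates R X + t. Camera axes: x right, y down, z forward; pixel columns grow to the right and rows downward; lengths in m; the calibration is good to about 2 mm. A picture is of the moment at which its call begins.
- r.finish_job(): hands the job in; it is judged then, once.
The state is a dict: "clock": time; "q": joint angles; "qd": joint speeds; "joint_torque": joint torques, N m; "tool_pos": TCP position; "eef_rot": TCP orientation; "contact_force": force on the tool from outside, world axes, zero at the start; "moment": the same for the moment, N m; "opening": opening from 0.0 (shut) to 1.0 (fully open); "finger_force": force on a finger pad.
Only numpy, scipy, OpenCV 4.12 (cv2) and the standard library are available. Lean on these libraries where they do the work, as an engineer would, in place of code of your own. Each camera call takes 0.05 s, during which the arm holds its last target. There are 200 camera calls.

## Working session

There is one attempt and no reset: what is moved stays moved. The work goes in short steps, Python scripts to look and compute and a tool call to move; the robot and the scene stay as the last step left them, time stands still between calls to the robot, and variables do not carry over. Pictures are saved under pics/ and viewed, at most 10 in all, crops included, and the job is handed in when it is done.

Besides the shell and the picture viewer there is one more tool, called after "Call:" by a JSON object that holds its "api" and its "payload", one argument or row to a line. servo_tool: Moves the arm, as the interface text tells. Its arguments: {"type":"object","properties":{"translation":{"type":"array"},"turn":{"type":"array"},"grip":{"type":"number"},"grip_force":{"type":"number"}},"required":["translation","turn"]}

```bash
mkdir -p pics; ls
cat > h.py <<'E'
import numpy as np, cv2
from plant import r, optics
def ray(s,uv):
    K=s["mtx"];uv=np.atleast_2d(np.float64(uv))
    d=np.c_[(uv[:,0]-K[0,2])/K[0,0],(uv[:,1]-K[1,2])/K[1,1]]
    u=d.copy()
    for _ in range(20): u=d/(1+s["k1"]*(u**2).sum(1,keepdims=True))
    return np.c_[u,np.ones(len(u))]
def onplane(s,uv,z):
    R,t=np.array(s["R"]),np.array(s["t"]); c=-R.T@t; d=ray(s,uv)@R
    return c+d*((z-c[2])/d[:,2])[:,None]
def cloud(s):
    v,u=np.mgrid[0:480,0:640]; x=ray(s,np.c_[u.ravel(),v.ravel()])*s["z_map"].reshape(-1,1)
    return ((x-s["t"])@np.array(s["R"])).reshape(480,640,3)
def proj(s,X):
    X=np.atleast_2d(X)@np.array(s["R"]).T+s["t"]; u=X[:,:2]/X[:,2:]
    u=u*(1+s["k1"]*(u**2).sum(1,keepdims=True)); K=s["mtx"]
    return np.c_[u[:,0]*K[0,0]+K[0,2],u[:,1]*K[1,1]+K[1,2]]
E
python3 - <<'E'
from h import *
import pickle
for n in("top","scene"):
    s=optics.snapshot(n); pickle.dump(s,open(n+"0.pkl","wb"))
    cv2.imwrite(f"pics/{n}0.png",s["img"][:,:,::-1])
    print(n,s["mtx"],s["k1"],-np.array(s["R"]).T@s["t"])
print(r.get_state())
E
```

```text
pics
top [[489.65017771   0.         316.46036687]
 [  0.         489.65017771 233.79581561]
 [  0.           0.           1.        ]] -0.1063891065816372 [ 0.37508922 -0.07540893  1.03977943]
scene [[489.51214991   0.         311.10322924]
 [  0.         489.51214991 242.36933533]
 [  0.           0.           1.        ]] -0.0944880988395077 [ 0.77064642 -0.54528601  0.83557947]
{'clock': 0.1, 'q': array([ 1.38178374,  0.68986331, -0.19452437,  1.56622008,  0.15730288,
        0.90249387, -0.21510036]), 'qd': array([-3.04363528e-04, -1.25014160e-03, -9.01680483e-04, -2.92000365e-03,
       -9.93279235e-04,  5.27055823e-05,  3.33986361e-04]), 'joint_torque': array([-2.46931566e-03, -5.28504181e+01, -1.27177343e+00, -1.53840816e+01,
       -5.26580738e-02,  1.97498746e-03,  4.46392551e-05]), 'tool_pos': array([ 0.1379459 , -0.60901961,  0.23801862]), 'eef_rot': array([ 9.93796050e-01,  1.11215000e-01, -1.47091873e-04, -7.83113925e-04]), 'contact_force': array([ 0.47413611, -0.44461395, -0.04839096]), 'moment': array([ 0.03126487, -0.01340385, -0.05189743]), 'finger_force': 0.0, 'opening': 1.0027795739328773}
```

View pics/top0.png

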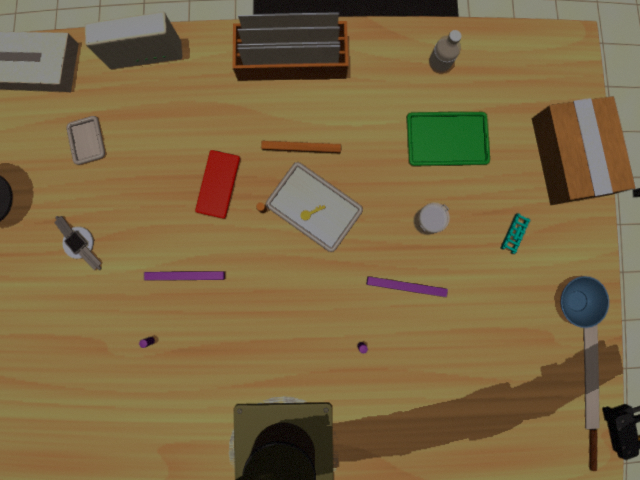

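View pics/scene0.png

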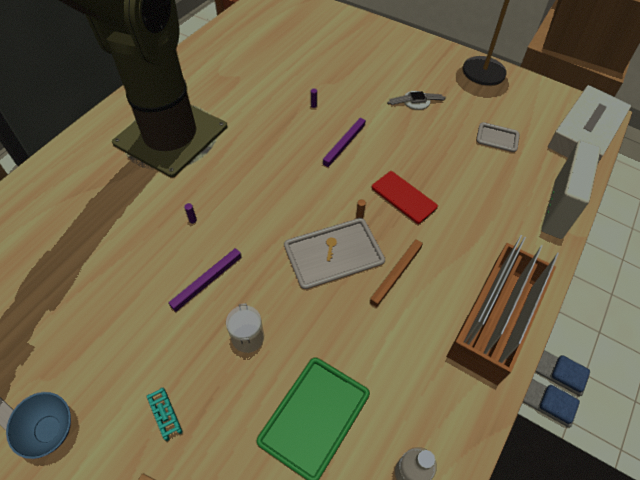

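The top view shows the large grey tray with a key at about (315,207). Its left corner is at the orange-brown peg (262,207), and the wooden ledge is at (301,147). The jar is at (433,218) and the power bank at (218,184). Look-alikes:
- **Small grey tray:** (86,140), too small.
- **Green tray:** (448,138), wrong colour.
- **Purple fittings:** ledges at (185,276) and (407,287), with their pegs.

The tray meant is the one at (315,207), since it is grey, the larger of the two, and touches the wooden peg.

Run:
```python
from h import *
import pickle
s=pickle.load(open("top0.pkl","rb")); im=s["img"]
print(np.array(s["R"]))
P=cloud(s); 
cv2.imwrite("pics/crop0.png",cv2.resize(im[120:260,190:460,::-1],None,fx=2.9,fy=2.9,interpolation=cv2.INTER_CUBIC))
hsv=cv2.cvtColor(im,cv2.COLOR_RGB2HSV).astype(int)
H,S,V=hsv[...,0],hsv[...,1],hsv[...,2]
roi=np.zeros((480,640),bool); roi[120:260,190:460]=1
for n,p in dict(shelf=(380,250),tray=(330,215),rim=(315,177),ledge=(300,147),peg=(262,207),bank=(218,184),jar=(433,218)).items(): print(n,hsv[p[1],p[0]],P[p[1],p[0]].round(3))
def blob(m,seed):
    n,l=cv2.connectedComponents((m&roi).astype(np.uint8)); return l==l[seed[1],seed[0]]
def rect(m,z):
    c=max(cv2.findContours(m.astype(np.uint8),0,1)[0],key=cv2.contourArea)[:,0]
    w=onplane(s,c,z)[:,:2].astype(np.float32); q=cv2.minAreaRect(w*1000); print(np.round(q[0],1),np.round(q[1],1),round(q[2],1),cv2.boxPoints(q).round(0).tolist()); return q
print("tray");rect(blob(S<70,(330,215)),.012)
print("bank");rect(blob(((H<5)|(H>175))&(S>150),(218,184)),.015)
print("jar");rect(blob(S<70,(433,218)),.073)
m=(P[...,2]>.012)&roi
print("ledge");rect(blob((H<18)&(S>165)&(P[...,2]>.008),(300,147)),.02)
mp=roi&(P[...,2]>.035); mp[:,300:]=0
v,u=np.nonzero(mp);print("peg",len(u),onplane(s,[[u.mean(),v.mean()]],.05),u.min(),u.max(),v.min(),v.max())
```

```text
[[-0.02008544 -0.99979746  0.00127407]
 [-0.99688022  0.01992951 -0.0763717 ]
 [ 0.07633084 -0.00280405 -0.9970786 ]]
shelf [ 16 141 143] [ 0.417 -0.213  0.   ]
tray [ 38   7 141] [ 0.494 -0.108  0.002]
rim [ 14  38 114] [ 0.575 -0.078  0.009]
ledge [ 13 199 128] [ 0.638 -0.047  0.021]
peg [ 13 189 142] [0.508 0.031 0.052]
bank [  2 212 143] [0.564 0.129 0.015]
jar [143   8 133] [ 0.476 -0.311  0.074]
tray
[512.4 -73.8] [177.2 117.8] 53.3 [[412.0, -110.0], [507.0, -180.0], [613.0, -38.0], [518.0, 32.0]]
bank
[564.6 130.3] [ 66.3 137. ] 76.1 [[490.0, 115.0], [623.0, 82.0], [639.0, 146.0], [506.0, 179.0]]
jar
[ 477.2 -312.7] [58.7 58.6] 87.9 [[447.0, -341.0], [505.0, -343.0], [508.0, -284.0], [449.0, -282.0]]
ledge
[639.3 -48.2] [168.3  20.4] 86.3 [[624.0, -131.0], [644.0, -133.0], [655.0, 35.0], [635.0, 36.0]]
peg 122 [[0.5286742  0.05397707 0.05      ]] 190 299 121 258
```

View pics/crop0.png

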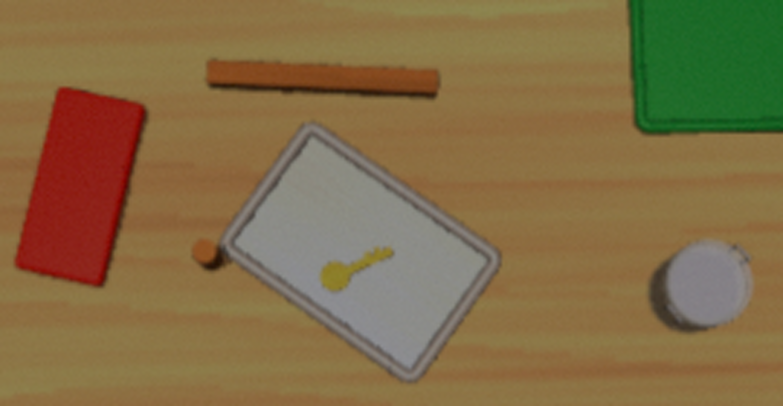

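The crop confirms it: grey tray with the key in it, corner at the wooden peg, and the wooden ledge above. The tray needs to turn about 33° counter-clockwise. I'll push flush with closed fingers on the short free side, turning the tool along with the tray. First I move over, staying high.

Call:
{"api": "servo_tool", "payload": {
  "translation": [
    [0.03,-0.024,0],
    [0.03,-0.024,0],
    [0.03,-0.024,0],
    [0.03,-0.024,0],
    [0.03,-0.024,0],
    [0.03,-0.024,0],
    [0.03,-0.024,0],
    [0.03,-0.024,0],
    [0.03,-0.024,0],
    [0.03,-0.024,0]
  ],
  "turn": [
    [0,0,0],
    [0,0,0],
    [0,0,0],
    [0,0,0],
    [0,0,0],
    [0,0,0],
    [0,0,0],
    [0,0,0],
    [0,0,0],
    [0,0,0]
  ],
  "grip": 0
}}

```text
clock: 1.35
tool_pos: [0.3782, -0.3081, 0.2385]
eef_rot: [0.994, 0.111, -0.0, -0.0]
contact_force: [-0.1, -0.6, 0.2]
opening: 0.006
finger_force: 0.0
```

```bash
cat >> h.py <<'E'
from scipy.spatial.transform import Rotation as Ro
LX=np.array([-.0653,-.998]); LY=np.array([.998,-.0653]); PEG=np.array([.508,.031])
def tray(s):
    "tray corner-origin and x angle (deg) from the grey rim mask"
    hsv=cv2.cvtColor(s["img"],cv2.COLOR_RGB2HSV); P=cloud(s)
    m=(hsv[...,1]<75)&(P[...,2]<.02); m[:120]=0;m[262:]=0;m[:,:245]=0;m[:,400:]=0
    m=cv2.morphologyEx(m.astype(np.uint8),cv2.MORPH_OPEN,np.ones((3,3)))
    c=max(cv2.findContours(m,0,1)[0],key=cv2.contourArea)[:,0]
    w=onplane(s,c,.010)[:,:2].astype(np.float32)*1000; q=cv2.minAreaRect(w); b=cv2.boxPoints(q)
    i=np.argmin(np.linalg.norm(b/1000-PEG,axis=1)); o=b[i]; a,d=b[(i+1)%4]-o,b[(i-1)%4]-o
    if np.linalg.norm(a)<np.linalg.norm(d): a,d=d,a
    a/=np.linalg.norm(a);d/=np.linalg.norm(d)
    return (o+11*(a+d))/1000,a,d,np.round(q[1],1)
def report():
    s=optics.snapshot("top"); o,a,d,sz=tray(s); st=r.get_state()
    tp=st["tool_pos"]; T=Ro.from_quat(st["eef_rot"]).as_matrix()
    print("t",st["clock"],"tray o",o.round(4),"ang",np.degrees(np.arctan2(a[1],a[0])).round(1),"size",sz,"off-peg",np.linalg.norm(o-PEG).round(4),"remaining",np.degrees(np.arcsin(a[0]*LX[1]-a[1]*LX[0])).round(1))
    print("tcp",tp.round(4),"yaw",np.degrees(np.arctan2(T[1,0],T[0,0])).round(2),"z",T[:,2].round(3),"in tray mm",(1000*np.array([(tp[:2]-o)@a,(tp[:2]-o)@d])).round(1),"F",st["contact_force"].round(2),"open",round(st["opening"],3))
    return s,o,a,d,st
E
python3 - <<'E'
from h import *
import pickle
s=pickle.load(open("top0.pkl","rb"));print(tray(s))
hsv=cv2.cvtColor(s["img"],cv2.COLOR_RGB2HSV).astype(int)
# peg top: orange blob near (262,207)
m=((hsv[...,0]<13)&(hsv[...,1]>165)).astype(np.uint8);sub=np.zeros_like(m);sub[195:220,250:275]=m[195:220,250:275]
v,u=np.nonzero(sub);z=cloud(s)[v,u];k=z[:,2]>.04
print(len(u),k.sum(),u.mean(),v.mean(),z[k].mean(0), [onplane(s,[[u[k].mean(),v[k].mean()]],.05)])
report()
E
```

```text
(array([0.5209028 , 0.01763393], dtype=float32), array([-0.59786946, -0.8015935 ], dtype=float32), array([ 0.80159366, -0.5978693 ], dtype=float32), array([178.4, 118.4]))
9 1 263.6666666666667 210.0 [0.50206713 0.03209718 0.04715696] [array([[0.50170345, 0.03178927, 0.05      ]])]
t 1.4 tray o [0.5209 0.0176] ang -126.7 size [178.4 118.1] off-peg 0.0186 remaining 33.0
tcp [ 0.3824 -0.3029  0.2387] yaw 13.23 z [ 0.003  0.004 -1.   ] in tray mm [339.7  80.7] F [2.87 2.36 0.43] open 0.011
```

Call:
{"api": "servo_tool", "payload": {
  "translation": [
    [0,0,0],
    [0,0,0],
    [0,0,0],
    [0,0,0],
    [0.03,0,0],
    [0.035,0,0],
    [0.035,0,0],
    [0.035,0,0],
    [0,0,0],
    [0,0,0]
  ],
  "turn": [
    [0,0,-0.175],
    [0,0,-0.175],
    [0,0,-0.175],
    [0,0,-0.175],
    [0,0,0],
    [0,0,0],
    [0,0,0],
    [0,0,0],
    [0,0,0],
    [0,0,0]
  ]
}}

```text
clock: 2.65
tool_pos: [0.4584, -0.2023, 0.2384]
eef_rot: [0.896, 0.445, -0.001, -0.0]
contact_force: [-0.2, -1.4, 0.2]
opening: 0.006
finger_force: 0.0
```

```bash
python3 -c "
from h import *
s,*_=report();cv2.imwrite('pics/a1.png',s['img'][100:300,180:460,::-1].repeat(2,0).repeat(2,1))"
```

```text
t 2.7 tray o [0.5206 0.0178] ang -126.6 size [178.4 118.3] off-peg 0.0182 remaining 32.9
tcp [ 0.4581 -0.2027  0.2385] yaw 52.78 z [-0.001 -0.001 -1.   ] in tray mm [214.3  81.3] F [ 0.13 -0.12 -1.  ] open 0.004
```

View pics/a1.png

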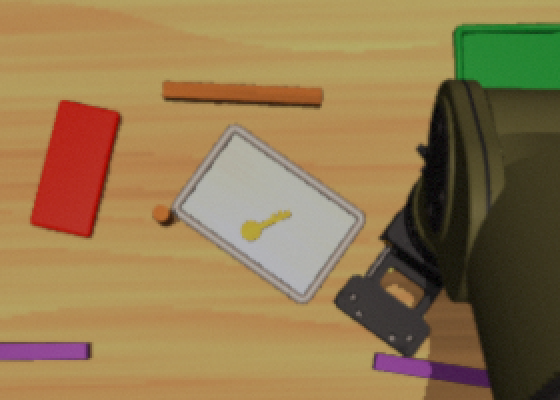

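The crop shows the closed gripper beside the tray's short free side at about (385,310), parallel to it. The arm comes in from the right, above the hidden jar. I'll check clearance from the side view before descending.

```bash
python3 -c "
from h import *
s=optics.snapshot('scene');cv2.imwrite('pics/a2.png',s['img'][:,:,::-1])
P=cloud(s)
d=np.hypot(P[...,0]-.477,P[...,1]+.313)
k=(d<.08)&(P[...,2]>.09);print(k.sum(),P[k][:,2].min() if k.any() else None)"
```

```text
6850 0.3032331389291639
```

View pics/a2.png

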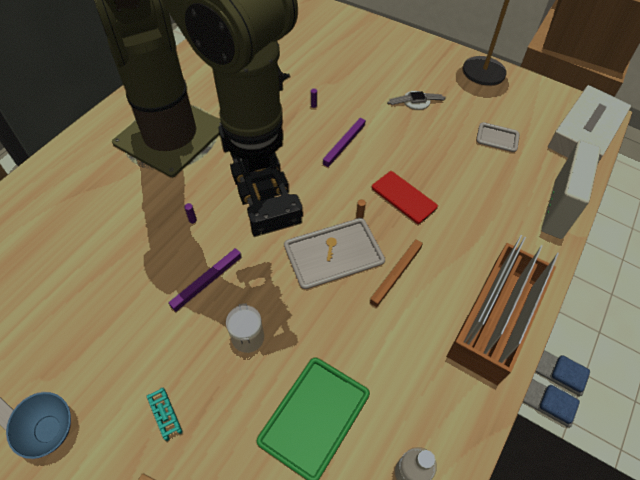

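```bash
python3 -c "
from h import *
st=r.get_state();T=Ro.from_quat(st['eef_rot']).as_matrix();tp=st['tool_pos']
for n in('scene','top'):
  P=cloud(optics.snapshot(n)).reshape(-1,3);P=P[(P[:,2]>.22)]
  L=(P-tp)@T
  for a,b in((-.03,.005),(-.06,-.03),(-.1,-.06),(-.17,-.1)):
    k=(L[:,2]>a)&(L[:,2]<b)&(np.abs(L[:,0])<.12)&(np.abs(L[:,1])<.15)
    if k.sum()>5: print(n,a,b,k.sum(),np.percentile(L[k],[1,99],axis=0).round(3).tolist())
J=np.array([.477,-.313,tp[2]]);print('jar in tool',((J-tp)@T).round(3))
"
```

```text
scene -0.1 -0.06 1636 [[-0.035, -0.079, -0.1], [0.033, 0.093, -0.066]]
scene -0.17 -0.1 3128 [[-0.036, -0.074, -0.169], [0.033, 0.094, -0.101]]
top -0.1 -0.06 123 [[-0.028, -0.095, -0.1], [0.034, -0.012, -0.07]]
top -0.17 -0.1 1794 [[-0.034, -0.095, -0.165], [0.033, -0.018, -0.103]]
jar in tool [-0.076  0.082  0.   ]
```

Call:
{"api": "servo_tool", "payload": {
  "translation": [
    [0.018,0,0],
    [0,0,0],
    [0,0,0.035],
    [0,0,0.035],
    [0,0,0.035],
    [0,0,0.035],
    [0,0,0.035],
    [0,0,0.035],
    [0,0,0],
    [0,0,0]
  ],
  "turn": [
    [0,0,-0.01],
    [0,0,0],
    [0,0,0],
    [0,0,0],
    [0,0,0],
    [0,0,0],
    [0,0,0],
    [0,0,0],
    [0,0,0],
    [0,0,0]
  ]
}}

```text
clock: 4.1
tool_pos: [0.4705, -0.1873, 0.0296]
eef_rot: [0.893, 0.45, 0.0, 0.0]
contact_force: [-0.1, 0.2, 0.3]
opening: -0.001
finger_force: 0.0
```

```bash
python3 -c "
from h import *
report()"
```

```text
t 4.15 tray o [0.5209 0.0176] ang -126.7 size [178.4 118.8] off-peg 0.0186 remaining 33.0
tcp [ 0.4709 -0.1874  0.03  ] yaw 53.44 z [ 0.002 -0.001 -1.   ] in tray mm [194.3  82.5] F [-0.13  0.32 -0.42] open 0.005
```

Call:
{"api": "servo_tool", "payload": {
  "translation": [
    [0,-0.006,0.012],
    [0,0,0.012],
    [0,0,0],
    [0.006,0,0],
    [0.004,0,0],
    [0.002,0,0],
    [0,0,0],
    [0,0,0]
  ],
  "turn": [
    [0,0,0],
    [0,0,0],
    [0,0,0],
    [0,0,0],
    [0,0,0],
    [0,0,0],
    [0,0,0],
    [0,0,0]
  ]
}}

```text
clock: 5.15
tool_pos: [0.4723, -0.1742, 0.0048]
eef_rot: [0.893, 0.45, -0.0, 0.0]
contact_force: [0.0, 0.1, 0.5]
opening: 0.006
finger_force: 0.0
```

```bash
python3 -c "
from h import *
report()"
```

```text
t 5.2 tray o [0.5209 0.0176] ang -126.7 size [167.9 118. ] off-peg 0.0186 remaining 33.0
tcp [ 0.4722 -0.1742  0.0047] yaw 53.44 z [-0. -0. -1.] in tray mm [182.9  75.6] F [-0.09 -0.35 -0.22] open 0.006
```

Call:
{"api": "servo_tool", "payload": {
  "translation": [
    [0.003,0,0],
    [0.003,0,0],
    [0.002,0.0048,0],
    [0.002,0.0048,0],
    [0.002,0.0048,0],
    [0.002,0.0048,0],
    [0,0,0],
    [0,0,0]
  ],
  "turn": [
    [0,0,0],
    [0,0,0],
    [0,0,-0.025],
    [0,0,-0.025],
    [0,0,-0.025],
    [0,0,-0.025],
    [0,0,0],
    [0,0,0]
  ]
}}

```text
clock: 6.2
tool_pos: [0.4969, -0.1734, 0.0048]
eef_rot: [0.87, 0.494, 0.001, 0.0]
contact_force: [-0.3, -0.2, -1.1]
opening: 0.006
finger_force: 0.2
```

```bash
python3 -c "
from h import *
s,*_=report();cv2.imwrite('pics/a3.png',s['img'][110:270,240:420,::-1].repeat(3,0).repeat(3,1))"
```

```text
t 6.25 tray o [0.5208 0.019 ] ang -121.0 size [162.2 119.8] off-peg 0.0175 remaining 27.2
tcp [ 0.4967 -0.1733  0.0048] yaw 59.18 z [ 0.001  0.    -1.   ] in tray mm [177.3  78.3] F [ 0.56 -0.16 -0.96] open 0.001
```

View pics/a3.png

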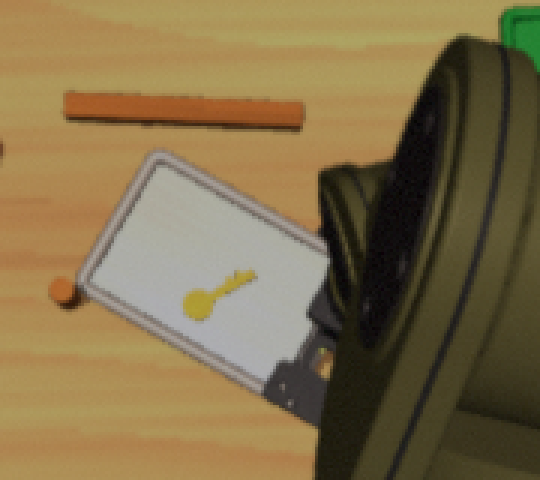

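The crop shows the tray turned 5.7° with its corner still at the peg (65,292) and the fingers flush on the short side. I'll carry on along the arc.

Call:
{"api": "servo_tool", "payload": {
  "translation": [
    [0.002,0.0046,0],
    [0.002,0.0046,0],
    [0.002,0.0046,0],
    [0.002,0.0046,0],
    [0.002,0.0046,0],
    [0.002,0.0046,0],
    [0.002,0.0046,0],
    [0.002,0.0046,0],
    [0,0,0],
    [0,0,0]
  ],
  "turn": [
    [0,0,-0.025],
    [0,0,-0.025],
    [0,0,-0.025],
    [0,0,-0.025],
    [0,0,-0.025],
    [0,0,-0.025],
    [0,0,-0.025],
    [0,0,-0.025],
    [0,0,0],
    [0,0,0]
  ]
}}

```text
clock: 7.5
tool_pos: [0.5369, -0.1748, 0.0049]
eef_rot: [0.816, 0.578, 0.001, 0.0]
contact_force: [-0.4, -0.3, 0.1]
opening: 0.004
finger_force: 0.1
```

```bash
python3 -c "
from h import *
report()"
```

```text
t 7.55 tray o [0.5226 0.0202] ang -110.3 size [164.5 118.4] off-peg 0.0182 remaining 16.6
tcp [ 0.5367 -0.1747  0.0048] yaw 70.64 z [ 0.001  0.    -1.   ] in tray mm [177.9  80.9] F [-0.08  0.2  -0.33] open 0.005
```

Call:
{"api": "servo_tool", "payload": {
  "translation": [
    [0.0022,0.0044,0],
    [0.0022,0.0044,0],
    [0.0022,0.0044,0],
    [0.0022,0.0044,0],
    [0.0022,0.0044,0],
    [0.0022,0.0044,0],
    [0.0022,0.0044,0],
    [0.0022,0.0044,0],
    [0,0,0],
    [0,0,0]
  ],
  "turn": [
    [0,0,-0.025],
    [0,0,-0.025],
    [0,0,-0.025],
    [0,0,-0.025],
    [0,0,-0.025],
    [0,0,-0.025],
    [0,0,-0.025],
    [0,0,-0.025],
    [0,0,0],
    [0,0,0]
  ]
}}

```text
clock: 8.8
tool_pos: [0.5754, -0.1667, 0.0049]
eef_rot: [0.754, 0.657, 0.001, 0.0]
contact_force: [2.0, -2.7, -0.9]
opening: 0.004
finger_force: 1.4
```

```bash
python3 -c "
from h import *
s,*_=report();cv2.imwrite('pics/a4.png',s['img'][110:270,240:420,::-1].repeat(3,0).repeat(3,1))"
```

```text
t 8.85 tray o [0.524  0.0218] ang -99.2 size [171.4 118.4] off-peg 0.0184 remaining 5.4
tcp [ 0.5752 -0.1668  0.005 ] yaw 82.09 z [ 0.001 -0.    -1.   ] in tray mm [178.   80.7] F [ 2.15 -3.26  0.14] open 0.006
```

View pics/a4.png

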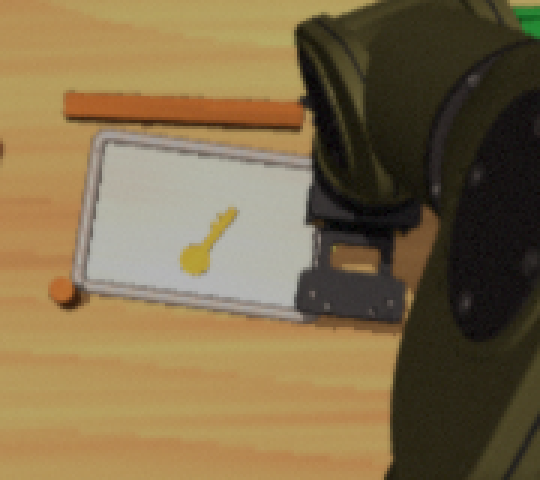

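The crop shows the tray nearly square, its corner at the peg (65,292) and about 5° left to turn. I'll finish the turn, then back straight off along tool -x.

Call:
{"api": "servo_tool", "payload": {
  "translation": [
    [0.0019,0.0043,0],
    [0.0019,0.0043,0],
    [0.0019,0.0043,0],
    [0.0019,0.0043,0],
    [0,0,0],
    [0,0,0]
  ],
  "turn": [
    [0,0,-0.024],
    [0,0,-0.024],
    [0,0,-0.024],
    [0,0,-0.024],
    [0,0,0],
    [0,0,0]
  ]
}}

```text
clock: 9.6
tool_pos: [0.5936, -0.1605, 0.0049]
eef_rot: [0.722, 0.692, 0.001, 0.0]
contact_force: [1.1, -2.5, 1.0]
opening: 0.005
finger_force: 1.5
```

```bash
python3 -c "
from h import *
report()"
```

```text
t 9.65 tray o [0.5251 0.0227] ang -93.9 size [172.4 118.2] off-peg 0.019 remaining 0.1
tcp [ 0.5936 -0.1605  0.0049] yaw 87.6 z [ 0.002  0.001 -1.   ] in tray mm [178.1  80.7] F [ 1.76 -3.62  1.18] open 0.007
```

Call:
{"api": "servo_tool", "payload": {
  "translation": [
    [-0.005,0,0],
    [-0.01,0,0],
    [-0.01,0,0],
    [0,0,-0.03],
    [0,0,-0.04],
    [0,0,-0.04],
    [0,0,-0.04],
    [0,0,0],
    [0,0,0],
    [0,0,0]
  ],
  "turn": [
    [0,0,0],
    [0,0,0],
    [0,0,0],
    [0,0,0],
    [0,0,0],
    [0,0,0],
    [0,0,0],
    [0,0,0],
    [0,0,0],
    [0,0,0]
  ]
}}

```text
clock: 10.9
tool_pos: [0.5904, -0.1861, 0.1532]
eef_rot: [0.722, 0.692, -0.001, -0.001]
contact_force: [0.6, -0.6, -0.3]
opening: 0.003
finger_force: 0.0
```

```bash
python3 -c "
from h import *
report();s=optics.snapshot('scene');cv2.imwrite('pics/a5.png',s['img'][:,:,::-1])"
```

```text
t 10.95 tray o [0.525  0.0226] ang -93.8 size [178.2 118.3] off-peg 0.019 remaining 0.1
tcp [ 0.5906 -0.1859  0.1533] yaw 87.6 z [-0.003  0.001 -1.   ] in tray mm [203.7  79.3] F [ 0.46 -0.85  1.05] open 0.001
```

View pics/a5.png

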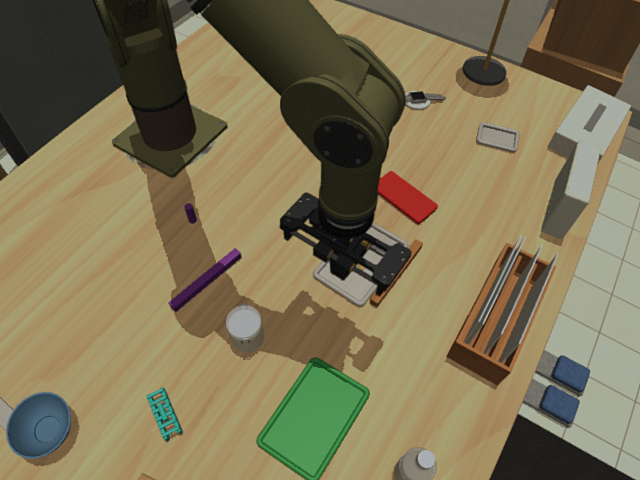

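The view shows the tray square along the ledge at about (360,270), with the arm clear above it. The jar (244,325) and the power bank (405,197) are where they started.

```bash
python3 -c "
from h import *
print(r.finish_job())"
```

```text
the job is handed in; nothing more can be done
None
```

The job is handed in (no verdict came back): by the last camera measurement the tray was within about 0.1° of square to the ledge with its corner at the peg, the jar and power bank looked unmoved, and the arm was clear, at about 11 s of the 45 s allowed.

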